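# Clamp the whetstone in its holder

## Task

Fit the longer of the two whetstones into the clamping holder: push back the sprung jaw with the end of the stone, so that the stone drops in behind the low stop and lies fully home, flat on the holder's metal floor between the side guides, then let go of it. The holder only stands on the counter: do not shove it out of place by ramming the jaw to the end of its travel. Leave the shorter stone and everything else where it stands.

Things in the scene. Friction and masses are not known exactly. Their poses are not given: they have to be found in the camera images.
- long_stone: the longer whetstone, a plain rectangular block lying flat on the counter, 180 mm long (x), 56 mm wide (y), 30 mm thick (z), grey with a paler upper layer, 0.45 to 0.8 kg. Origin: centre of its underside; z up. Its two ends are alike
- holder: wooden base of the stone holder, 320 x 110 mm, top 20 mm up, 2.5 kg, standing loose on rubber feet: a sideways push over about 13 N shifts it. Origin: centre of its underside; +x points to the sprung-jaw end. On it, centred in y and parallel, is a metal clamp frame, locked at an UNREPORTED place along x: the frame's middle is anywhere from -20 to +20 mm in the base's x. Feel for the jaw (or look)
- clamp_mid (a point): point on the base's mid-line, 24 mm above the counter, the height of the clamp frame's metal floor plate (75 mm wide, x -98 to +134 mm from the frame's middle). Side guides on the plate: inner faces 61 mm apart, 4 mm thick, tops 32 mm above the counter, x -60 to +60 mm from the frame's middle. At rest the gap from stop to jaw is 172 mm, so the stone fits only with the jaw pushed back 8 to 14 mm
- jaw_end (a point): middle of the base's upper edge at its +x end. Near it is the sprung jaw, an upright flat plate 56 mm wide, 12 mm thick, top 50 mm above the counter, no lead-in slope; face at rest 86 mm from the frame's middle. It slides towards +x by at most 14 mm, pushing back with 4 N at first, 9.6 N at the end, and springs back. Behind it a fixed bracket of equal height, +124 to +134 mm
- stop_end (a point): middle of the base's upper edge at its -x end. Near it is the low fixed stop, a bar 60 mm wide, 12 mm thick, top 36 mm above the counter, inner face 86 mm from the frame's middle. A level stone with its underside 36 to 50 mm above the counter passes over the stop and meets the jaw; once lowered in, the jaw presses it against the stop
- short_stone: the other whetstone: same make, width and thickness, only 130 mm long (130 x 56 x 30 mm), lying flat. Origin: centre of its underside, x along its length. Not to be used
- knife: a chef's knife lying flat, 315 mm long, dark wooden handle. Origin: on the counter, near its middle
- tumbler: a drinking glass, 72 mm wide, 100 mm high. Origin: centre of its underside
- mug: a white mug, 80 mm wide, 90 mm high. Origin: centre of its underside
- jar: a glass jar with a yellow cap, 72 mm wide, 110 mm high. Origin: centre of its underside
- bowl: a small steel bowl, 140 mm wide, 55 mm high. Origin: centre of its underside
- spoon: a wooden spoon lying flat, 240 mm long. Origin: on the counter, near its middle

How it is judged:
At the end, for the whole second after the job is handed in: the longer whetstone lies in the holder's pocket, its underside on the metal floor (24 mm above the base's underside, within 3 mm), flat within 0.03 rad, in line with the base within 0.04 rad, within 5 mm of its centre line in y and from -24 to +32 mm of its centre in x, at rest and let go (z of long_stone in the frame of holder between 0.021 and 0.027 m and angle between the z axis of long_stone and the z axis of holder, either way round below 0.03 rad and angle between the x axis of long_stone and the x axis of holder, either way round below 0.04 rad and y of long_stone in the frame of holder between -0.005 and 0.005 m and x of long_stone in the frame of holder between -0.024 and 0.032 m and linear speed of long_stone below 0.01 m/s and contact force between long_stone and the fingers below 0.1 N); the robot touches nothing.
It fails at once if the holder is shoved more than 5 mm (distance of holder from where it was at the start of the episode above 0.005 m).
It fails at once if the short stone is shoved or carried more than 30 mm (distance of short_stone from where it was at the start of the episode above 0.03 m).
It fails at once if the knife, tumbler, mug, jar, bowl or spoon is shoved or carried more than 30 mm (distance of any of knife, tumbler, mug, jar, bowl, spoon from where it was at the start of the episode above 0.03 m).
It also fails if it takes over 38 s, if anything falls off the work surface, if the arm or the gripper's body presses on something with over 40 N, if the wrist force passes 120 N, or if a joint passes its speed limit or range.

## Robot

A 6-joint arm with a two-finger parallel gripper is mounted at the origin on the work surface. World frame = base frame: x ahead of the robot, y to its left, z up, the work surface at z = 0. Lengths are in m, angles in rad, forces in N, time in s.
With the tool pointing down it reaches from about 0.35 to 0.975 m from the base axis. Payload 4.9 kg.
Tool frame: the origin (TCP) lies on the front face of the gripper's body, between the roots of the fingers; the fingertips stand ctrl.tip_extent ahead of it and the grasp point (between the pads) lies 54 mm ahead of it (ctrl.tip_extent is the distance from the TCP to the fingertips, in m); z points along the fingers, y is the line along which they close (so a half turn about z gives the same grasp; the last joint's range is limited). The gripper opens to 85 mm and grips with 20 to 120 N. Pads are 22 mm wide; open, the fingers measure 114 mm over their backs; the gripper's body (76 mm by 85 mm) begins 54 mm behind the grasp point. The pads swing forward as they close: fully open they stand 13 mm farther back than shut.
Start: joints at [1.118, 0.053, 1.613, -0, 1.476, -0.119], TCP at [0.205, 0.59, 0.304] pointing down, gripper open.
Joint ranges: [-3.01, 3.01], [-1.01, 2.22], [0.06, 2.58], [-1.02, 4.17], [0.09, 2.62], [-3.14, 3.14]. Speed limits (rad/s): [2.57, 2.57, 3.14, 3.14, 3.14, 3.14].

## Interface

Orientations are given as a rotation vector (axis times angle).
In Python, from station import ctrl gives the robot as it stands.
- The arm moves only by the tool apply_moves, never from a script. Its argument "rows" is one flat list of numbers, 6 for each row, row after row: the shift along the tool's x, y, z normalised to -1 to 1, where 1 is 0.6 m, then the turn, a rotation vector about the tool's x, y, z normalised to -1 to 1, where 1 is 90 degrees. A call has 1 to 20 rows; each row is the pose to reach, as a shift and turn from the pose commanded when the call began, along the tool's axes at that moment; what a row does not reach only later rows make up. A row lasts 1/10 s, in which the tool goes at most 50 mm and 8.59 degrees, less where a joint would pass 70% of its speed; a pose out of reach is approached as far as the arm can. A call with a number of a shift or a turn outside -1 to 1 is refused whole. A call with a gripper value outside its range is refused whole. "grip" is the opening, from 0 (shut) to 1 (fully open), set as the call begins (left out, the last holds). The fingers move at their own pace and stop on an object; "grip_force" is the grip in N (left out, the last holds). Time passes only in rows, so rows that repeat a pose let the fingers close. It gives the time, the measured TCP pose, the force, the opening and the grip force at its end, in the units of the state.
- ctrl.get_obs(): the state, without advancing time (a new reading comes with each control period).
- ctrl.get_image(name): name is "scene" or "top"; returns (picture, depth): 480x640x3 uint8, blue, green, red; 480x640 float32, m along the optical axis (not along the pixel's ray), 0 where there is no reading.
- ctrl.camera_model(name): a dict with "mtx" (3x3 intrinsics, pixels), "R" (3x3) and "t" (3): a world point X has camera coordinates R X + t. Camera axes: x right, y down, z forward; pixel columns grow to the right and rows downward; lengths in m; the calibration is good to about 2 mm. A picture is of the moment at which its call begins. camera_model takes no time and is no camera call.
- ctrl.finish_job(): hands the job in; it is judged then, once.
The state is a dict: "t": time; "q": joint angles; "dq": joint speeds; "effort": joint torques, N m; "tool_pos": TCP position; "tool_rot": TCP orientation; "contact_force": force on the tool from outside, world axes, zero at the start; "wrist_torque": the same for the moment, N m; "opening": finger opening in m; "grip_force": force on a finger pad.
Only numpy, scipy, OpenCV 4.12 (cv2) and the standard library are available. Lean on these libraries where they do the work, as an engineer would, in place of code of your own. Each camera call takes 0.05 s, during which the arm holds its last target. There are 200 camera calls.

## Working session

There is one attempt and no reset: what is moved stays moved. The work goes in short steps, Python scripts to look and compute and a tool call to move; the robot and the scene stay as the last step left them, time stands still between calls to the robot, and variables do not carry over. Pictures are saved under pics/ and viewed, at most 10 in all, crops included, and the job is handed in when it is done.

Besides the shell and the picture viewer there is one more tool, called after ">>>" in YAML: its name, and indented under it one key for each argument. apply_moves: Moves the arm, as the interface text tells. Its arguments: {"type":"object","properties":{"rows":{"type":"array","items":{"type":"number"}},"grip":{"type":"number"},"grip_force":{"type":"number"}},"required":["rows"]}

```bash
ls; mkdir -p pics; python3 - <<'E'
from station import ctrl
import cv2,numpy as np
for n in("scene","top"):
    p,d=ctrl.get_image(n); cv2.imwrite(f"pics/{n}0.png",p); np.save(f"pics/{n}0.npy",d)
    m=ctrl.camera_model(n); print(n,m, -m["R"].T@m["t"])
o=ctrl.get_obs(); print(o, ctrl.tip_extent)
E
```

```text
pics
scene {'mtx': array([[541.44338745,   0.        , 325.63918632],
       [  0.        , 541.44338745, 240.75722145],
       [  0.        ,   0.        ,   1.        ]]), 'R': array([[-2.49742211e-01,  9.68312262e-01, -4.36559596e-04],
       [ 7.48313242e-01,  1.92715007e-01, -6.34734762e-01],
       [-6.14537322e-01, -1.58846746e-01, -7.72729960e-01]]), 't': array([ 0.14218641, -0.41338108,  1.69189582])} [1.38458161 0.21073604 1.04505332]
top {'mtx': array([[561.3538215 ,   0.        , 313.16514225],
       [  0.        , 561.3538215 , 235.83176344],
       [  0.        ,   0.        ,   1.        ]]), 'R': array([[-0.02506132, -0.99968   ,  0.00343777],
       [-0.98984505,  0.02433314, -0.14005241],
       [ 0.13992395, -0.00691276, -0.99013812]]), 't': array([0.02074464, 0.58866223, 1.17888768])} [0.41824967 0.01456337 1.24963388]
{'t': 0.1, 'q': array([ 1.11797925e+00,  5.32963688e-02,  1.61416529e+00, -3.96465348e-07,
        1.47600966e+00, -1.18992055e-01]), 'dq': array([ 0.00015613,  0.00076414, -0.00215442,  0.00098077, -0.00149818,
       -0.00129741]), 'effort': array([ 1.38012783e-04, -3.94907105e+01, -3.71361351e+01, -7.80937648e-05,
        3.99779718e-03, -1.08001527e-05]), 'tool_pos': array([0.20459063, 0.59010579, 0.30277727]), 'tool_rot': array([-5.21851463e-01, -3.09740877e+00,  2.83089541e-03]), 'contact_force': array([-0.05015089, -0.0225884 ,  0.42204245]), 'wrist_torque': array([0.00866694, 0.00642686, 0.04447571]), 'grip_force': 0.0, 'opening': 0.08555766660835533} 0.0726
```

View pics/scene0.png

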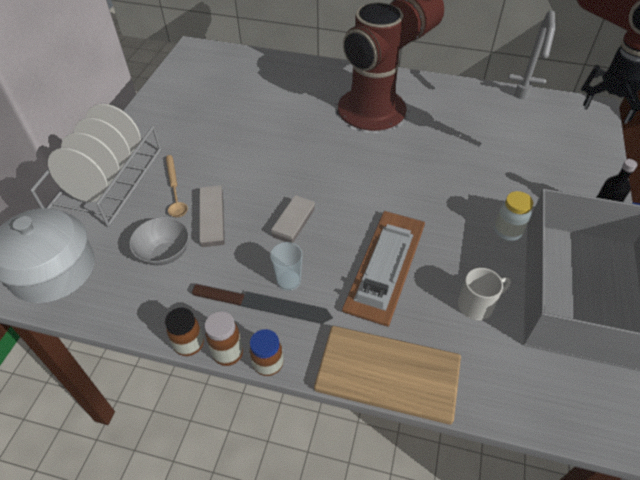

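View pics/top0.png

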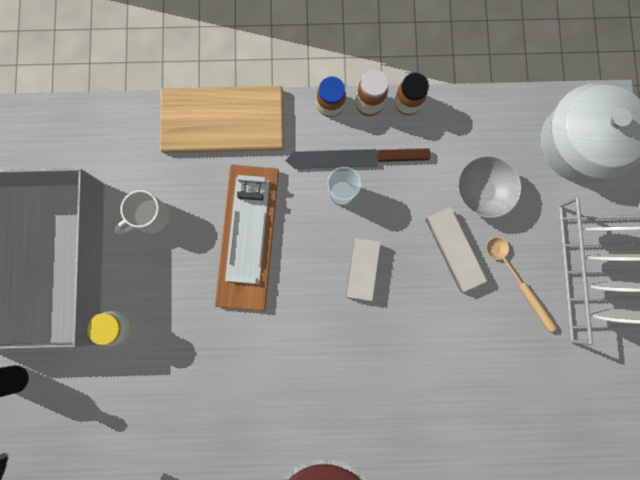

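The top view shows the long stone at about (456,250), the short stone at (364,270) and the holder at (247,237). The jaw and bracket are at its upper end (251,187) and the stop is at about (244,280). Next I'll measure them.

```bash
cat > h.py <<'E'
from station import ctrl
import cv2,numpy as np
def ray(m,uv,z):
    uv=np.atleast_2d(np.asarray(uv,float)); K,R,t=m["mtx"],m["R"],m["t"]
    d=(np.c_[uv,np.ones(len(uv))]@np.linalg.inv(K).T)@R; c=-R.T@t
    return c+d*((z-c[2])/d[:,2])[:,None]
def cloud(m,d):
    v,u=np.mgrid[:480,:640]; K,R,t=m["mtx"],m["R"],m["t"]
    c=np.stack([(u-K[0,2])/K[0,0]*d,(v-K[1,2])/K[1,1]*d,d],-1)
    return (c-t)@R
def rect(mask,m,z):
    """largest blob of mask -> centre, size(long,short), yaw of the long axis, on plane z"""
    cs,_=cv2.findContours(mask.astype(np.uint8),cv2.RETR_EXTERNAL,cv2.CHAIN_APPROX_NONE)
    c=max(cs,key=cv2.contourArea)[:,0]
    P=ray(m,c,z)[:,:2]*1000
    (x,y),_,_=r=cv2.minAreaRect(P.astype(np.float32)); b=cv2.boxPoints(r)
    e=[b[1]-b[0],b[2]-b[1]]; e.sort(key=np.linalg.norm)
    return np.array([x,y]),[float(np.linalg.norm(k)) for k in e[::-1]],float(np.arctan2(e[1][1],e[1][0])%np.pi),P
E
python3 - <<'E'
from h import *
m=ctrl.camera_model("top"); p=cv2.imread("pics/top0.png"); d=np.load("pics/top0.npy"); X=cloud(m,d)
print("counter z",[round(float(np.median(X[a:b,c:e,2])),4) for a,b,c,e in((380,400,300,400),(300,320,400,440),(180,200,200,215))])
def roi(a,b,c,e):
    k=np.zeros((480,640),bool); k[a:b,c:e]=1; return k
for n,R in(("long",roi(200,300,420,492)),("short",roi(232,310,340,388))):
    k=R&(X[...,2]>.02)&(X[...,2]<.045); c,s,y,P=rect(k,m,.03); print(n,c,s,y,np.median(X[k][:,2]),k.sum())
hsv=cv2.cvtColor(p,cv2.COLOR_BGR2HSV)
R=roi(155,318,205,290)
k=R&(X[...,2]>.012)&(X[...,2]<.07); c,s,y,P=rect(k,m,.02); print("holder depth",c,s,y,k.sum())
k=R&(hsv[...,1]>100)&(hsv[...,0]<20); c,s,y,P=rect(k,m,.02); print("holder col",c,s,y,k.sum())
crop=p[155:318,205:290]; H=X[155:318,205:290,2]
hc=cv2.applyColorMap(np.clip(H/.06*255,0,255).astype(np.uint8),cv2.COLORMAP_JET)
cv2.imwrite("pics/crop.png",cv2.resize(np.hstack([crop,hc]),None,fx=3.6,fy=3.6,interpolation=cv2.INTER_NEAREST))
E
```

```text
counter z [0.0005, 0.0007, 0.0003]
long [ 554.98498535 -306.34613037] [179.98355102539062, 59.809532165527344] 0.3978568911552429 0.03058233138029999 2316
short [ 515.87945557 -101.08875275] [130.40994262695312, 56.573787689208984] 2.9641971588134766 0.03050456070434361 1547
holder depth [595.93200684 151.70347595] [319.2892761230469, 110.33895874023438] 3.0308170318603516 7108
holder col [594.78442383 152.62768555] [317.1812438964844, 108.42945861816406] 3.0309627056121826 3165
```

View pics/crop.png

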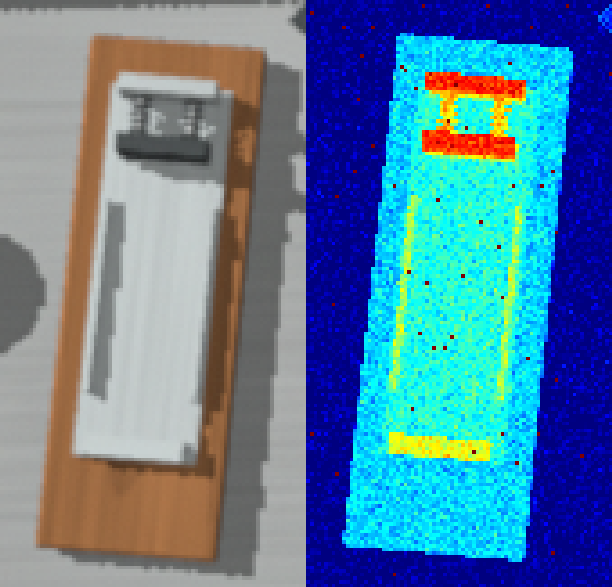

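The crop shows the jaw (red bar at its lower edge, about row 195 of the full picture), the bracket above it, the stop bar (yellow) and both guides. Now I'll put these in the holder frame.

```bash
python3 - <<'E'
from h import *
m=ctrl.camera_model("top"); d=np.load("pics/top0.npy"); X=cloud(m,d)*1000
yaw=3.0308-np.pi; ex=np.array([np.cos(yaw),np.sin(yaw)]); ey=np.array([-ex[1],ex[0]]); c=np.array([595.9,151.7])
Q=X[155:318,205:290].reshape(-1,3)
v,u=np.mgrid[155:318,205:290]; uv=np.c_[u.ravel(),v.ravel()]
def sel(lo,hi,xa,xb,ya,yb,z,n):
    q=(Q[:,:2]-c); hx,hy=q@ex,q@ey
    k=(Q[:,2]>lo)&(Q[:,2]<hi)&(hx>xa)&(hx<xb)&(hy>ya)&(hy<yb)
    W=ray(m,uv[k],z/1000)[:,:2]*1000-c; a,b=W@ex,W@ey
    print(n,k.sum(),"x",np.percentile(a,[1,5,50,95,99]).round(1),"y",np.percentile(b,[1,5,50,95,99]).round(1), "z",np.median(Q[k,2]).round(1), "slope y/x",np.polyfit(a,b,1)[0].round(4))
sel(44,56,50,110,-45,45,50,"jaw")
sel(44,56,111,160,-45,45,50,"bracket")
sel(33,42,-130,-70,-45,45,36,"stop")
sel(29,36,-50,55,20,45,32,"guideL")
sel(29,36,-50,55,-45,-20,32,"guideR")
# long stone refined: depth points well above half height, robust
v,u=np.mgrid[200:300,420:492]; S=X[200:300,420:492]; k=(S[...,2]>24)&(S[...,2]<40)
W=ray(m,np.c_[u[k],v[k]],.03)[:,:2]*1000; 
mu=np.median(W,0); 
for i in range(5):
    C=np.cov((W-mu).T); w,V=np.linalg.eigh(C); e=V[:,1]; e=e*np.sign(e[0]); n=np.array([-e[1],e[0]])
    a,b=(W-mu)@e,(W-mu)@n; mu=mu+e*(np.percentile(a,1)+np.percentile(a,99))/2+n*(np.percentile(b,1)+np.percentile(b,99))/2
    g=(abs(a)<93)&(abs(b)<31); W=W[g]
print("stone",mu,np.arctan2(e[1],e[0]),np.ptp(a[g]),np.ptp(b[g]),W.mean(0))
from scipy.spatial.transform import Rotation as Ro
o=ctrl.get_obs(); print(Ro.from_rotvec(o["tool_rot"]).as_matrix().round(3))
E
```

```text
jaw 163 x [ 80.1  80.8  87.2  93.4 104.9] y [-27.  -24.7   0.   25.9  28.1] z 50.1 slope y/x 0.0709
bracket 145 x [113.5 118.2 123.7 129.1 129.6] y [-29.4 -25.8   0.6  27.1  29.7] z 50.1 slope y/x 0.0551
stop 148 x [-102.4 -101.8  -96.5  -90.9  -90.5] y [-28.7 -26.3   2.3  28.2  30.3] z 36.6 slope y/x 0.1288
guideL 98 x [-49.3 -42.7   2.5  50.6  53.3] y [21.4 29.1 32.9 35.2 36.2] z 32.1 slope y/x 0.0101
guideR 87 x [-48.2 -43.8  -2.   49.3  53.9] y [-35.6 -34.1 -31.6 -23.2 -22.1] z 32.0 slope y/x -0.0035
stone [ 560.15666493 -319.13682765] 0.3825033210296027 179.89331697611988 33.17129729122388 [ 558.25701533 -319.85693472]
[[-0.945  0.328 -0.001]
 [ 0.328  0.945 -0.002]
 [ 0.    -0.002 -1.   ]]
```

```bash
cat >> h.py <<'E'
from scipy.spatial.transform import Rotation as Ro
def go(x,y,z,yaw,o=None):
    """row numbers to take the measured pose to TCP x,y,z (m), pointing down, tool x at world yaw"""
    o=o or ctrl.get_obs(); R=Ro.from_rotvec(o["tool_rot"])
    T=Ro.from_matrix(np.array([[np.cos(yaw),np.sin(yaw),0],[np.sin(yaw),-np.cos(yaw),0],[0,0,-1]]))
    s=R.inv().apply(np.array([x,y,z])-o["tool_pos"])/.6; r=(R.inv()*T).as_rotvec()/(np.pi/2)
    print("row",np.r_[s,r].round(4))
E
python3 - <<'E'
from h import *
m=ctrl.camera_model("top"); d=np.load("pics/top0.npy"); X=cloud(m,d)
k=np.zeros((480,640),bool); k[200:300,420:492]=1
for lo in(.02,.025,.027): 
    q=k&(X[...,2]>lo)&(X[...,2]<.045); q=cv2.morphologyEx(q.astype(np.uint8),cv2.MORPH_CLOSE,np.ones((3,3))); q=cv2.morphologyEx(q,cv2.MORPH_OPEN,np.ones((3,3)))
    print(rect(q,m,.03)[:3])
p=cv2.imread("pics/top0.png"); g=p[200:300,420:492].min(2); print(g[50,::4])
q=k&(p.min(2)>175); print(rect(q,m,.03)[:3])
go(.555,-.307,.25,.397+np.pi)
E
```

```text
(array([ 554.98498535, -306.34613037]), [179.98355102539062, 59.809532165527344], 0.3978568911552429)
(array([ 555.22436523, -307.02987671]), [180.02093505859375, 58.34994888305664], 0.3949156701564789)
(array([ 555.28088379, -307.16662598]), [180.0212860107422, 58.05381393432617], 0.3948851227760315)
[163 163 163 164 164 121 173 178 178 180 182 181 181 122  97 139 160  69]
(array([ 555.34472656, -307.19488525]), [177.03585815429688, 53.414485931396484], 0.3879017233848572)
row [-1.0417e+00 -1.2211e+00  9.0000e-02 -1.1000e-03 -6.0000e-04 -4.6530e-01]
```

>>> apply_moves:
  rows: [-0.52, -0.61, 0, 0, 0, -0.465, -0.52, -0.61, 0, 0, 0, -0.465, -0.52, -0.61, 0, 0, 0, -0.465, -0.52, -0.61, 0, 0, 0, -0.465, -0.52, -0.61, 0, 0, 0, -0.465, -0.52, -0.61, 0, 0, 0, -0.465, -0.52, -0.61, 0, 0, 0, -0.465, -0.52, -0.61, 0, 0, 0, -0.465, -0.52, -0.61, 0, 0, 0, -0.465, -0.52, -0.61, 0, 0, 0, -0.465, -0.52, -0.61, 0, 0, 0, -0.465]
  grip: 1
  grip_force: 80

```text
t: 1.2
tool_pos: [0.3807, 0.1387, 0.3036]
tool_rot: [0.607, -3.082, 0.002]
contact_force: [0.5, 0.0, 0.9]
opening: 0.0856
grip_force: 0.0
```

```bash
python3 - <<'E'
from h import *
go(.5553,-.3073,.20,.392+np.pi); o=ctrl.get_obs(); print(o["t"],o["q"].round(2),o["tool_pos"],o["dq"].round(2))
E
```

```text
row [ 1.230e-02 -7.979e-01  1.737e-01 -9.000e-04 -2.000e-04 -2.100e-03]
1.2 [ 0.17 -0.52  2.09 -0.    1.57 -1.79] [0.38068162 0.13867794 0.30358852] [ 0.09  0.01 -0.    0.05  0.01  0.07]
```

>>> apply_moves:
  rows: [0.012, -0.798, 0.174, 0, 0, -0.002, 0.012, -0.798, 0.174, 0, 0, -0.002, 0.012, -0.798, 0.174, 0, 0, -0.002, 0.012, -0.798, 0.174, 0, 0, -0.002, 0.012, -0.798, 0.174, 0, 0, -0.002, 0.012, -0.798, 0.174, 0, 0, -0.002, 0.012, -0.798, 0.174, 0, 0, -0.002, 0.012, -0.798, 0.174, 0, 0, -0.002, 0.012, -0.798, 0.174, 0, 0, -0.002, 0.012, -0.798, 0.174, 0, 0, -0.002, 0.012, -0.798, 0.174, 0, 0, -0.002, 0.012, -0.798, 0.174, 0, 0, -0.002, 0.012, -0.798, 0.174, 0, 0, -0.002]

```text
t: 2.5
tool_pos: [0.5581, -0.3004, 0.1994]
tool_rot: [0.626, -3.078, -0.001]
contact_force: [0.7, 0.3, 1.0]
opening: 0.0856
grip_force: 0.0
```

```bash
python3 - <<'E'
from h import *
p,_=ctrl.get_image("scene"); cv2.imwrite("pics/s1.png",cv2.resize(p[130:290,110:350],None,fx=3,fy=3))
go(.5553,-.3073,.087,.392+np.pi); o=ctrl.get_obs(); print(o["t"],o["q"].round(2),o["tool_pos"],o["contact_force"],ctrl.tip_extent)
E
```

```text
row [ 8.90e-03 -8.80e-03  1.88e-01  1.00e-04  2.00e-04  6.00e-03]
2.55 [-0.61  0.16  1.68  0.    1.3  -2.58] [ 0.55810274 -0.30037977  0.19979415] [0.1478404  0.36105191 0.78609888] 0.0726
```

View pics/s1.png

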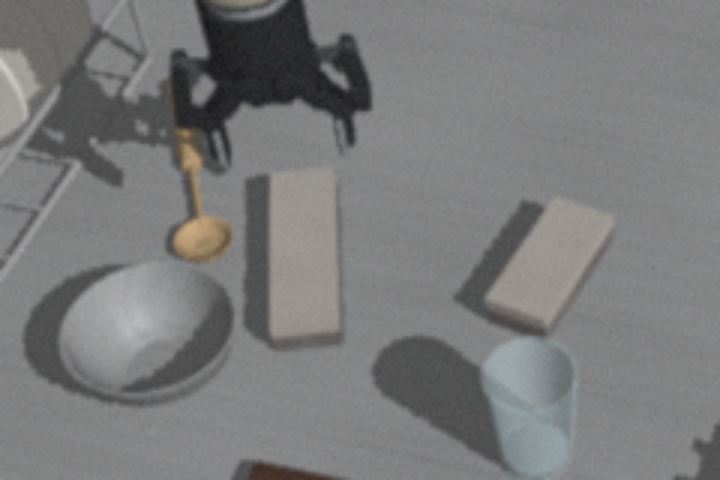

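The gripper hovers open above the stone, with clear space to the spoon and bowl on its left. I'll make the correction and see whether the pose settles.

>>> apply_moves:
  rows: [0.005, -0.005, 0.09, 0, 0, 0.006, 0.005, -0.005, 0.09, 0, 0, 0.006, 0.005, -0.005, 0.09, 0, 0, 0.006]

```text
t: 2.85
tool_pos: [0.5554, -0.3042, 0.1442]
tool_rot: [0.611, -3.079, -0.004]
contact_force: [-0.0, 0.8, 0.1]
opening: 0.0856
grip_force: 0.0
```

```bash
python3 - <<'E'
from h import *
go(.5553,-.3073,.087,.392+np.pi); o=ctrl.get_obs(); print(o["t"],o["tool_pos"],o["dq"].round(3))
E
```

```text
row [ 0.002  -0.0051  0.0954  0.002  -0.0012 -0.0003]
2.85 [ 0.55542597 -0.30415887  0.14424541] [-0.002 -0.028 -0.055  0.001 -0.003 -0.002]
```

>>> apply_moves:
  rows: [0.002, -0.005, 0.05, 0, 0, 0, 0.002, -0.005, 0.095, 0, 0, 0, 0.002, -0.005, 0.095, 0, 0, 0, 0.002, -0.005, 0.095, 0, 0, 0]

```text
t: 3.25
tool_pos: [0.5572, -0.3091, 0.0904]
tool_rot: [-0.61, 3.081, -0.002]
contact_force: [0.4, -0.1, 1.3]
opening: 0.0853
grip_force: 0.0
```

```bash
python3 - <<'E'
from h import *
go(.5553,-.3073,.087,.392+np.pi); o=ctrl.get_obs(); print(o["t"],o["tool_pos"],o["contact_force"])
p,_=ctrl.get_image("scene"); cv2.imwrite("pics/s2.png",cv2.resize(p[150:270,140:300],None,fx=4,fy=4,interpolation=cv2.INTER_CUBIC))
E
```

```text
row [ 0.0017  0.004   0.0056 -0.0009  0.0007 -0.0007]
3.25 [ 0.55715663 -0.30913365  0.09038784] [ 0.44052317 -0.07064947  1.32781126]
```

View pics/s2.png

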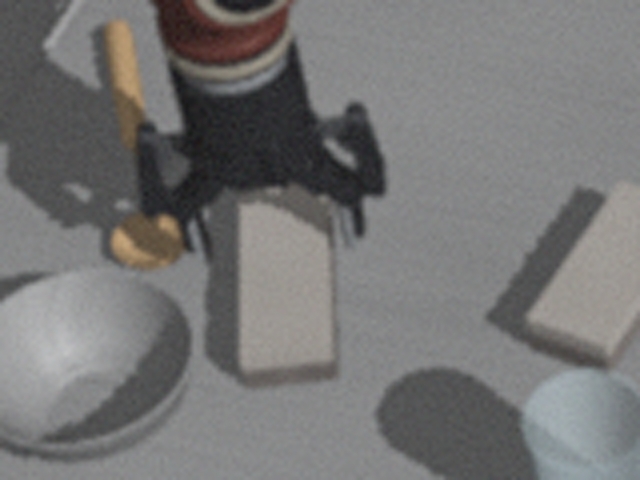

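The fingers straddle the stone. I'll lower a few mm more and close.

>>> apply_moves:
  rows: [0.001, 0.002, 0.007, 0, 0, 0, 0.001, 0.002, 0.007, 0, 0, 0]

```text
t: 3.5
tool_pos: [0.5559, -0.3084, 0.0857]
tool_rot: [-0.609, 3.081, -0.002]
contact_force: [0.1, -0.6, 0.1]
opening: 0.0851
grip_force: 0.0
```

>>> apply_moves:
  rows: [0, 0, 0, 0, 0, 0, 0, 0, 0, 0, 0, 0, 0, 0, 0, 0, 0, 0, 0, 0, 0, 0, 0, 0, 0, 0, 0, 0, 0, 0, 0, 0, 0, 0, 0, 0, 0, 0, 0, 0, 0, 0, 0, 0, 0, 0, 0, 0]
  grip: 0.4
  grip_force: 80

```text
t: 4.3
tool_pos: [0.5559, -0.3085, 0.0852]
tool_rot: [-0.609, 3.081, -0.001]
contact_force: [-0.2, 1.0, 6.4]
opening: 0.0539
grip_force: 89.3
```

```bash
python3 - <<'E'
from h import *
o=ctrl.get_obs(); print(o["t"],o["tool_pos"],o["contact_force"],o["opening"],o["grip_force"],ctrl.tip_extent)
p,_=ctrl.get_image("scene"); cv2.imwrite("pics/s3.png",cv2.resize(p[170:250,160:260],None,fx=6,fy=6,interpolation=cv2.INTER_CUBIC))
E
```

```text
4.3 [ 0.55585701 -0.30847987  0.08524884] [-0.23700342  1.02049799  6.39625412] 0.05389755258852284 89.349285364151 0.0726
```

```bash
python3 - <<'E'
from h import *
go(.576,.154,.25,np.pi-.1108)
E
```

```text
row [-3.245e-01  6.998e-01 -2.748e-01 -3.000e-04  6.000e-04  3.190e-01]
```

View pics/s3.png

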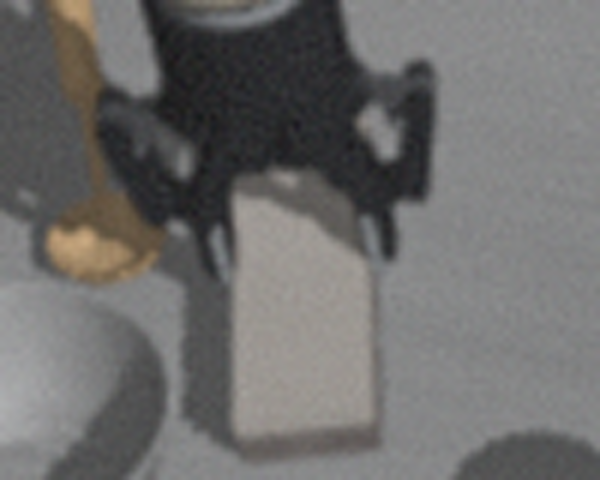

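>>> apply_moves:
  rows: [0, 0, -0.02, 0, 0, 0, 0, 0, -0.07, 0, 0, 0, 0, 0, -0.14, 0, 0, 0, 0, 0, -0.2, 0, 0, 0, 0, 0, -0.2, 0, 0, 0]

```text
t: 4.85
tool_pos: [0.5576, -0.3098, 0.2105]
tool_rot: [-0.608, 3.075, -0.013]
contact_force: [1.2, -1.4, -5.0]
opening: 0.0538
grip_force: 88.3
```

The stone sits squarely between the fingers, and the force of about -5 N on lifting matches its weight. I'll carry it to the holder, turning on the way.

>>> apply_moves:
  rows: [-0.01, 0.03, -0.03, 0, 0, 0.01, -0.04, 0.09, -0.06, 0, 0, 0.04, -0.08, 0.16, -0.075, 0, 0, 0.08, -0.11, 0.23, -0.075, 0, 0, 0.11, -0.14, 0.3, -0.075, 0, 0, 0.14, -0.17, 0.37, -0.075, 0, 0, 0.17, -0.2, 0.44, -0.075, 0, 0, 0.2, -0.235, 0.51, -0.075, 0, 0, 0.235, -0.27, 0.58, -0.075, 0, 0, 0.27, -0.295, 0.64, -0.075, 0, 0, 0.295, -0.315, 0.68, -0.075, 0, 0, 0.31, -0.324, 0.7, -0.075, 0, 0, 0.319, -0.324, 0.7, -0.075, 0, 0, 0.319, -0.324, 0.7, -0.075, 0, 0, 0.319]

```text
t: 6.25
tool_pos: [0.5742, 0.1539, 0.2465]
tool_rot: [-0.172, -3.133, 0.002]
contact_force: [-0.6, -0.7, -6.3]
opening: 0.0541
grip_force: 88.3
```

```bash
python3 - <<'E'
from h import *
o=ctrl.get_obs(); print(o["t"],o["tool_pos"],o["contact_force"],o["wrist_torque"],Ro.from_rotvec(o["tool_rot"]).as_matrix().round(4))
go(.576,.154,.15,np.pi-.1108)
E
```

```text
6.25 [0.57415493 0.1538518  0.24645106] [-0.58188048 -0.68223122 -6.34877048] [-0.03736819  0.01099359  0.0134925 ] [[-0.9939  0.1098 -0.0044]
 [ 0.1098  0.994  -0.0013]
 [ 0.0042 -0.0018 -1.    ]]
row [-0.0037  0.0009  0.1607 -0.0012 -0.0027  0.0005]
```

>>> apply_moves:
  rows: [-0.004, 0.001, 0.06, 0, 0, 0, -0.004, 0.001, 0.13, 0, 0, 0, -0.004, 0.001, 0.16, 0, -0.002, 0, -0.004, 0.001, 0.16, 0, -0.002, 0, -0.004, 0.001, 0.16, 0, -0.002, 0]

```text
t: 6.75
tool_pos: [0.5778, 0.1536, 0.153]
tool_rot: [0.175, 3.134, -0.001]
contact_force: [0.6, -0.0, -5.3]
opening: 0.0538
grip_force: 88.2
```

```bash
python3 - <<'E'
from h import *
o=ctrl.get_obs(); print(o["t"],o["tool_pos"],o["contact_force"]); go(.576,.154,.15,np.pi-.1108)
p,d=ctrl.get_image("top"); cv2.imwrite("pics/t4.png",p); np.save("pics/t4.npy",d)
m=ctrl.camera_model("top"); X=cloud(m,d)
H=X[130:330,190:310,2]
hc=cv2.applyColorMap(np.clip(H/.2*255,0,255).astype(np.uint8),cv2.COLORMAP_JET)
cv2.imwrite("pics/c4.png",cv2.resize(np.hstack([p[130:330,190:310],hc]),None,fx=2.9,fy=2.9,interpolation=cv2.INTER_NEAREST))
E
```

```text
6.75 [0.57775427 0.15358243 0.15303514] [ 0.55859154 -0.04015616 -5.32049237]
row [ 0.003   0.0004  0.0051 -0.0003  0.0015 -0.0007]
```

View pics/c4.png

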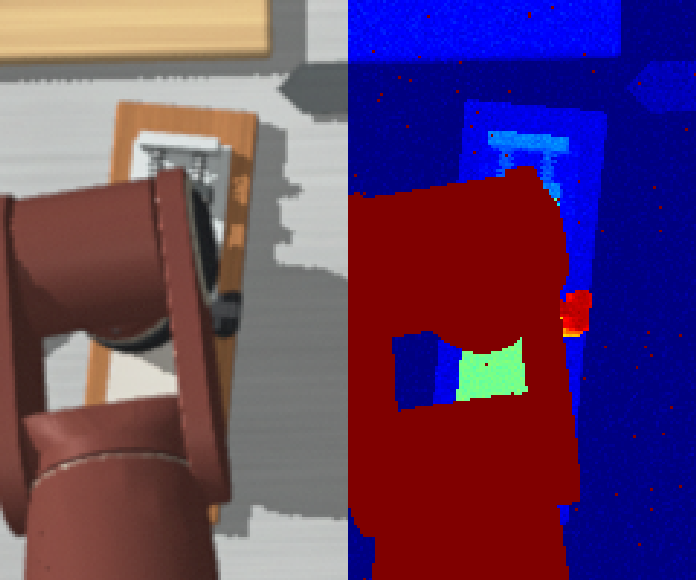

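The top view shows a patch of the stone's top near its rear, at image pixels (228–250, 247–267), with both side edges visible. I'll measure its edges in the holder frame, and use the scene view for the front part.

```bash
cat >> h.py <<'E'
yaw=3.0308-np.pi; ex=np.array([np.cos(yaw),np.sin(yaw)]); ey=np.array([-ex[1],ex[0]]); hc0=np.array([595.9,151.7])
def stonepts(X,zlo,zhi):
    Q=X.reshape(-1,3)*1000; q=Q[:,:2]-hc0; a,b=q@ex,q@ey
    k=(Q[:,2]>zlo)&(Q[:,2]<zhi)&(abs(a)<150)&(abs(b)<45)
    return k,a[k],b[k],Q[k,2]
def edges(a,b,lab):
    """edges in y per bin of x"""
    for lo in range(-130,130,10):
        k=(a>=lo)&(a<lo+10)
        if k.sum()>12: print(lab,lo,k.sum(),"y",np.percentile(b[k],[3,97]).round(1),"x",np.percentile(a[k],[3,97]).round(1))
E
python3 - <<'E'
from h import *
m=ctrl.camera_model("top"); X=cloud(m,np.load("pics/t4.npy"))
k,a,b,z=stonepts(X,90,106); print(np.median(z),len(z)); edges(a,b,"top")
A=np.c_[a,b,np.ones(len(a))]; print("plane",np.linalg.lstsq(A,z,rcond=None)[0])
p,d=ctrl.get_image("scene"); cv2.imwrite("pics/s4.png",p); np.save("pics/s4.npy",d)
X=cloud(ctrl.camera_model("scene"),d)
k,a,b,z=stonepts(X,91,106); print(np.median(z),len(z)); edges(a,b,"scene")
A=np.c_[a,b,np.ones(len(a))]; print("plane",np.linalg.lstsq(A,z,rcond=None)[0])
cv2.imwrite("pics/s4c.png",cv2.resize(p[190:330,320:460],None,fx=4,fy=4,interpolation=cv2.INTER_CUBIC))
E
```

```text
97.90169009178469 369
top -80 53 y [-16.6  25.4] x [-78.4 -70.1]
top -70 116 y [-21.2  23.7] x [-69.6 -60.3]
top -60 110 y [-19.4  25.2] x [-59.5 -50.3]
top -50 76 y [-17.2  22.9] x [-49.8 -40.7]
top -40 13 y [-16.5  -9.1] x [-39.9 -31.8]
plane [-9.76489943e-03 -1.64139053e-02  9.73934114e+01]
99.9131160053428 1192
scene -60 34 y [-25.5   6.2] x [-58.1 -50.3]
scene -50 55 y [-25.7  14.1] x [-49.4 -40.2]
scene -40 77 y [-25.6  20.6] x [-39.8 -30.4]
scene -30 81 y [-24.6  23.9] x [-29.3 -20.3]
scene -20 94 y [-36.3  38.6] x [-19.7 -10.2]
scene -10 110 y [-32.   34.2] x [-9.9 -0.3]
scene 0 85 y [-26.1  27. ] x [0.4 9.3]
scene 10 84 y [-25.4  27.5] x [10.3 19.5]
scene 20 93 y [-25.2  28.1] x [20.4 29.6]
scene 30 87 y [-25.4  27.8] x [30.3 39.7]
scene 40 92 y [-24.9  28.1] x [40.5 49.7]
scene 50 95 y [-25.2  27.5] x [50.3 59.4]
scene 60 91 y [-24.1  28.4] x [60.2 69.7]
scene 70 111 y [-25.8  27.3] x [70.6 77.1]
plane [-2.84082212e-03 -4.84898089e-03  9.97332749e+01]
```

View pics/s4c.png

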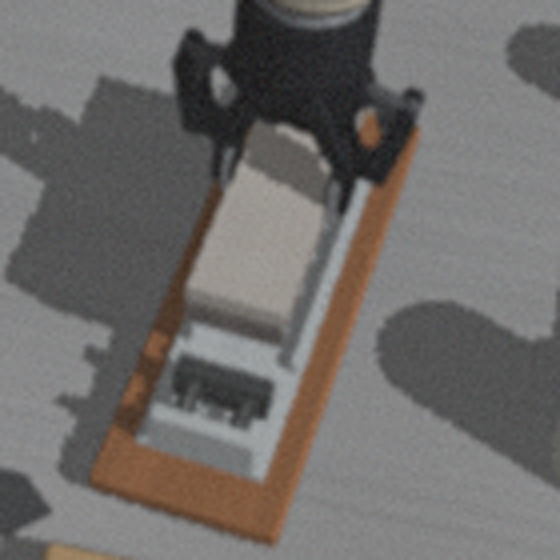

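The scene view shows the stone level above the guides, front end short of the jaw (crop (240,320); jaw at (220,385)). To cancel camera bias, I'll measure the holder's parts with the same scene camera.

```bash
python3 - <<'E'
from h import *
m=ctrl.camera_model("scene")
d0=np.load("pics/scene0.npy"); X=cloud(m,d0)
def f(lo,hi,xa,xb,ya,yb,n,X=X):
    Q=X.reshape(-1,3)*1000; q=Q[:,:2]-hc0; a,b=q@ex,q@ey
    k=(Q[:,2]>lo)&(Q[:,2]<hi)&(a>xa)&(a<xb)&(b>ya)&(b<yb); a,b,z=a[k],b[k],Q[k,2]
    print(n,k.sum(),"x",np.percentile(a,[3,50,97]).round(1),"y",np.percentile(b,[3,50,97]).round(1),"z",np.median(z).round(1),"slope",np.polyfit(a,b,1)[0].round(4))
f(46,56,60,110,-45,45,"jaw"); f(46,56,111,160,-45,45,"bracket"); f(33,42,-130,-70,-45,45,"stop")
f(30,36,-50,50,25,45,"gL"); f(30,36,-50,50,-45,-25,"gR")
# base block by outline at z=20
Q=X*1000; q=Q[...,:2]-hc0; a,b=q@ex,q@ey
k=(Q[...,2]>14)&(Q[...,2]<26)&(abs(a)<175)&(abs(b)<65); A,B=a[k],b[k]
print("base x",np.percentile(A,[.5,99.5]),"y",np.percentile(B,[1,99]))
for lo in(-140,-100,-50,0,50,100): 
    s=(A>lo)&(A<lo+40); print(lo,np.percentile(B[s],[1,99]).round(1))
X4=cloud(m,np.load("pics/s4.npy"))
f(96,106,0,85,-45,45,"stone top",X4); f(72,94,60,85,-45,45,"stone front",X4)
E
```

```text
jaw 136 x [82.5 89.  95.5] y [-22.9   3.8  29.6] z 49.8 slope 0.1118
bracket 137 x [119.2 126.4 131.2] y [-24.7   3.2  31.7] z 49.9 slope -0.0679
stop 109 x [-102.7  -94.5  -87.3] y [-24.6   3.7  32. ] z 36.3 slope 0.3384
gL 54 x [-44.9   5.8  48.8] y [33.4 35.7 37.5] z 32.4 slope 0.0031
gR 52 x [-46.8  -1.2  44.1] y [-31.6 -29.4 -27.4] z 32.5 slope -0.0053
base x [-156.8562794   161.40064831] y [-50.96438951  57.39727729]
-140 [-51.   57.3]
-100 [-50.8  57.5]
-50 [-50.7  57.2]
0 [-51.   57.3]
50 [-51.4  57.5]
100 [-50.8  57.5]
stone top 689 x [ 2.7 40.5 74.8] y [-25.6   1.2  27.3] z 100.2 slope -0.0056
stone front 151 x [71.  74.2 76.7] y [-25.6   1.4  28.4] z 82.7 slope -1.16
```

```bash
python3 - <<'E'
from h import *
X=cloud(ctrl.camera_model("scene"),np.load("pics/s4.npy")); Q=X.reshape(-1,3)*1000; q=Q[:,:2]-hc0; a,b=q@ex,q@ey
for n,lo,hi in(("L",29,50),("R",-46,-27)):
    k=(a>-35)&(a<0)&(b>lo)&(b<hi)&(Q[:,2]>45)&(Q[:,2]<130); print(n,np.sort(Q[k,2])[:14].round(1),k.sum())
go(.5779,.1556,.131,np.pi-.1108)
E
```

```text
L [86.9 91.6 91.7 92.3 92.4 93.4 94.  95.5 96.1 96.6 97.2 97.2 97.3 99.1] 60
R [ 87.4  93.3  93.5  93.9  94.5  94.7  96.   97.   99.1  99.2 101.7 102.
 103.5 103.6] 55
row [ 0.0027  0.0022  0.0408  0.0005  0.0044 -0.0004]
```

The finger tips sit about 20 mm above the stone's underside, clear of the guides. The stone is about 2 mm towards -y of the holder's mid-line, so I'll shift it +y and lower to about 43 mm underside.

>>> apply_moves:
  rows: [0, 0.002, 0.015, 0, 0, 0, 0, 0.0035, 0.03, 0, 0, 0, 0, 0.0035, 0.04, 0, 0, 0, 0, 0.0035, 0.04, 0, 0, 0, 0, 0.0035, 0.04, 0, 0, 0]

```text
t: 7.35
tool_pos: [0.5778, 0.1566, 0.1288]
tool_rot: [0.174, 3.135, -0.001]
contact_force: [0.9, -0.1, -6.0]
opening: 0.0539
grip_force: 88.2
```

```bash
cat >> h.py <<'E'
def check(zb,name):
    """stone (underside zb mm) against the holder, scene camera; bias from the holder taken off (x +2, y +3.2)"""
    o=ctrl.get_obs(); _,d=ctrl.get_image("scene"); np.save(f"pics/{name}.npy",d)
    X=cloud(ctrl.camera_model("scene"),d); Q=X.reshape(-1,3)*1000; q=Q[:,:2]-hc0; a,b=q@ex-2,q@ey-3.2
    k=(Q[:,2]>zb+26)&(Q[:,2]<zb+36)&(a>8)&(a<100)&(abs(b)<40)
    A,B,Z=a[k],b[k],Q[k,2]; c=[]
    for lo in range(10,80,10):
        s=(A>=lo)&(A<lo+10)
        if s.sum()>30: c.append((lo+5,*np.percentile(B[s],[3,97])))
    c=np.array(c); P=o["tool_pos"]; h=P[:2]*1000-hc0
    print("t",o["t"],"tcp h",(h@ex).round(1),(h@ey).round(1),(P[2]*1000).round(1),"F holder",(o["contact_force"][:2]@ex).round(1),(o["contact_force"][:2]@ey).round(1),o["contact_force"][2].round(1),"W",o["wrist_torque"].round(2))
    print("top z",np.median(Z).round(1),"plane",np.linalg.lstsq(np.c_[A,B,np.ones(len(A))],Z,rcond=None)[0].round(3),"yc",c[:,1:].mean().round(2),"yaw",np.polyfit(c[:,0],c[:,1:].mean(1),1)[0].round(4))
    f=(Q[:,2]>zb+8)&(Q[:,2]<zb+24)&(a>60)&(a<105)&(abs(b)<35); print("front x",np.median(a[f]).round(1),f.sum())
E
python3 -c "
from h import *
check(43,'s5')"
```

```text
t 7.35 tcp h -18.5 2.9 128.8 F holder 0.9 -0.0 -6.0 W [ 0.03  0.02 -0.02]
top z 74.0 plane [-3.0000e-03  1.0000e-03  7.4027e+01] yc 0.32 yaw 0.0
front x 71.7 149
```

The stone is centred (y +0.3 mm, yaw 0), its underside is at 44 mm and its front is about 9 mm short of the jaw. Now I'll advance slowly.

>>> apply_moves:
  rows: [-0.005, 0, 0, 0, 0, 0, -0.01, 0, 0, 0, 0, 0, -0.015, 0, 0, 0, 0, 0, -0.018, 0, 0, 0, 0, 0, -0.021, 0, 0, 0, 0, 0, -0.024, 0, 0, 0, 0, 0, -0.024, 0, 0, 0, 0, 0, -0.024, 0, 0, 0, 0, 0]

```text
t: 8.2
tool_pos: [0.5914, 0.1551, 0.1288]
tool_rot: [-0.174, -3.136, 0.001]
contact_force: [-6.5, 0.9, -3.5]
opening: 0.0537
grip_force: 88.5
```

```bash
python3 -c "
from h import *
check(43,'s6')"
```

```text
t 8.2 tcp h -4.8 2.9 128.8 F holder -6.6 0.2 -3.5 W [ 0.04  0.88 -0.14]
top z 74.1 plane [-8.0000e-03 -7.0000e-03  7.4429e+01] yc 0.26 yaw -0.0062
front x 85.2 150
```

The jaw has been met and is about 5 mm in, at 6.6 N. I'll go 6.5 mm further.

>>> apply_moves:
  rows: [-0.003, 0, 0, 0, 0, 0, -0.006, 0, 0, 0, 0, 0, -0.009, 0, 0, 0, 0, 0, -0.011, 0, 0, 0, 0, 0, -0.011, 0, 0, 0, 0, 0]

```text
t: 8.75
tool_pos: [0.5974, 0.1545, 0.1286]
tool_rot: [-0.174, -3.135, 0.001]
contact_force: [-8.0, 1.7, -3.1]
opening: 0.0539
grip_force: 88.6
```

```bash
python3 -c "
from h import *
check(43,'s7')"
```

```text
t 8.75 tcp h 1.2 2.9 128.6 F holder -8.2 0.8 -3.1 W [ 0.13  1.17 -0.14]
top z 74.0 plane [-1.0000e-03 -4.0000e-03  7.4034e+01] yc -0.0 yaw 0.002
front x 90.8 163
```

>>> apply_moves:
  rows: [-0.002, 0, 0, 0, 0, 0, -0.002, 0, 0.005, 0, 0, 0, -0.002, 0, 0.01, 0, 0, 0, -0.002, 0, 0.015, 0, 0, 0, -0.002, 0, 0.018, 0, 0, 0, -0.002, 0, 0.018, 0, 0, 0]

```text
t: 9.4
tool_pos: [0.5981, 0.1543, 0.1172]
tool_rot: [-0.174, -3.133, 0.001]
contact_force: [-7.7, 2.2, -2.4]
opening: 0.0537
grip_force: 88.7
```

```bash
python3 -c "
from h import *
check(34,'s8')"
```

```text
t 9.4 tcp h 1.9 2.9 117.2 F holder -7.9 1.3 -2.4 W [ 0.13  1.3  -0.13]
top z 62.8 plane [0.0000e+00 2.0000e-03 6.2874e+01] yc -0.06 yaw 0.0021
front x 96.4 219
```

The underside is at about 33 mm, past the stop's top, with no upward reaction. I'll lower it the rest of the way.

>>> apply_moves:
  rows: [0, 0, 0.003, 0, 0, 0, 0, 0, 0.006, 0, 0, 0, 0, 0, 0.008, 0, 0, 0, 0, 0, 0.01, 0, 0, 0, 0, 0, 0.01, 0, 0, 0]

```text
t: 9.95
tool_pos: [0.5982, 0.1544, 0.1114]
tool_rot: [-0.174, -3.134, 0.001]
contact_force: [-8.4, 1.1, -3.0]
opening: 0.0537
grip_force: 88.7
```

```bash
python3 -c "
from h import *
check(27,'s9')"
```

```text
t 9.95 tcp h 2.0 2.9 111.4 F holder -8.5 0.2 -3.0 W [ 0.17  1.27 -0.1 ]
top z 56.6 plane [-0.     0.    56.756] yc 0.3 yaw -0.0093
front x 100.6 169
```

>>> apply_moves:
  rows: [0, 0, 0.002, 0, 0, 0, 0, 0, 0.0035, 0, 0, 0, 0, 0, 0.005, 0, 0, 0, 0, 0, 0.005, 0, 0, 0]

```text
t: 10.4
tool_pos: [0.5984, 0.1544, 0.1093]
tool_rot: [-0.174, -3.134, 0.001]
contact_force: [-9.8, 1.0, 0.6]
opening: 0.054
grip_force: 88.9
```

```bash
python3 -c "
from h import *
check(24,'s10')"
```

```text
t 10.4 tcp h 2.2 3.0 109.3 F holder -9.9 -0.1 0.6 W [ 0.1   1.54 -0.15]
top z 54.2 plane [-1.1000e-02 -3.0000e-03  5.4927e+01] yc 0.24 yaw 0.0018
front x 102.9 102
```

The floor is reached: top at 54.2 mm and the downward load gone. I'll ease back to the stop while still gripping, then release.

>>> apply_moves:
  rows: [0.001, 0, 0.0005, 0, 0, 0, 0.002, 0, 0.001, 0, 0, 0, 0.003, 0, 0.001, 0, 0, 0, 0.004, 0, 0.001, 0, 0, 0, 0.004, 0, 0.001, 0, 0, 0]

```text
t: 10.95
tool_pos: [0.597, 0.1545, 0.1093]
tool_rot: [0.174, 3.137, -0.0]
contact_force: [-7.1, 0.9, 0.3]
opening: 0.0537
grip_force: 88.9
```

```bash
python3 -c "
from h import *
check(24,'s11')"
```

```text
t 10.95 tcp h 0.8 3.0 109.3 F holder -7.1 0.1 0.3 W [ 0.05  1.15 -0.25]
top z 54.5 plane [-1.2000e-02 -1.0000e-03  5.5043e+01] yc 0.04 yaw 0.0013
front x 101.4 109
```

>>> apply_moves:
  rows: [0.001, 0, 0.001, 0, 0, 0, 0.002, 0, 0.002, 0, 0, 0, 0.002, 0, 0.002, 0, 0, 0]

```text
t: 11.3
tool_pos: [0.5968, 0.1546, 0.1092]
tool_rot: [0.174, 3.134, -0.0]
contact_force: [-6.8, 0.2, 2.3]
opening: 0.054
grip_force: 89.4
```

>>> apply_moves:
  rows: [0, 0, 0, 0, 0, 0, 0, 0, 0, 0, 0, 0, 0, 0, 0, 0, 0, 0]
  grip_force: 20

```text
t: 11.6
tool_pos: [0.5969, 0.1546, 0.1092]
tool_rot: [0.174, 3.134, -0.0]
contact_force: [-6.2, 0.3, 3.3]
opening: 0.0538
grip_force: 89.4
```

>>> apply_moves:
  rows: [0, 0, 0, 0, 0, 0, 0, 0, 0, 0, 0, 0, 0, 0, 0, 0, 0, 0, 0, 0, 0, 0, 0, 0, 0, 0, 0, 0, 0, 0]
  grip: 1

```text
t: 12.1
tool_pos: [0.5971, 0.1545, 0.1082]
tool_rot: [0.174, 3.133, -0.0]
contact_force: [0.1, -0.1, 0.2]
opening: 0.0853
grip_force: 0.0
```

```bash
python3 -c "
from h import *
check(24,'s12'); print(ctrl.get_obs()['opening'])"
```

```text
t 12.1 tcp h 0.9 2.9 108.2 F holder 0.1 -0.1 0.2 W [ 0.02  0.01 -0.05]
top z 54.3 plane [-1.7000e-02 -1.0000e-03  5.5091e+01] yc 0.48 yaw 0.0019
front x 99.5 127
0.08536444968106725
```

The stone is released and no force remains. I'll go straight up, and then sideways out of the top camera's view to check.

>>> apply_moves:
  rows: [0, 0, -0.03, 0, 0, 0, 0, 0, -0.08, 0, 0, 0, 0, 0, -0.16, 0, 0, 0, 0, 0, -0.24, 0, 0, 0, 0, 0, -0.32, 0, 0, 0, 0.06, 0, -0.32, 0, 0, 0, 0.14, 0.05, -0.32, 0, 0, 0, 0.2, 0.12, -0.32, 0, 0, 0, 0.25, 0.2, -0.32, 0, 0, 0, 0.25, 0.28, -0.32, 0, 0, 0, 0.25, 0.36, -0.32, 0, 0, 0, 0.25, 0.42, -0.32, 0, 0, 0, 0.25, 0.42, -0.32, 0, 0, 0]

```text
t: 13.45
tool_pos: [0.4741, 0.426, 0.2982]
tool_rot: [0.166, 3.135, 0.001]
contact_force: [-0.6, 0.0, -0.2]
opening: 0.0855
grip_force: 0.0
```

```bash
python3 - <<'E'
from h import *
o=ctrl.get_obs(); print(o["t"],o["tool_pos"],o["contact_force"].round(1))
m=ctrl.camera_model("top"); p,d=ctrl.get_image("top"); X=cloud(m,d); cv2.imwrite("pics/t13.png",p[:400])
k=np.zeros((480,640),bool); k[155:318,205:290]=1
q=k&(X[...,2]>.012)&(X[...,2]<.07); print("holder",rect(q,m,.02)[:3])
Q=X.reshape(-1,3)*1000; w=Q[:,:2]-hc0; a,b=w@ex,w@ey
s=(Q[:,2]>51)&(Q[:,2]<58)&(abs(a)<93)&(abs(b)<40)
print("z",np.median(Q[s,2]),"x",np.percentile(a[s],[1,99]),"y",np.percentile(b[s],[2,98]),"plane",np.linalg.lstsq(np.c_[a[s],b[s],np.ones(s.sum())],Q[s,2],rcond=None)[0].round(4),"yaw",rect((s.reshape(480,640)),m,.054)[:3])
E
```

```text
13.45 [0.47410705 0.42599579 0.29817055] [-0.6  0.  -0.2]
holder (array([595.82397461, 151.74963379]), [319.25982666015625, 110.3248062133789], 3.03082013130188)
z 54.26749547545003 x [-89.03216713  89.25845903] y [-26.23193657  28.16355407] plane [-4.00000e-04  1.00000e-04  5.42921e+01] yaw (array([596.83166504, 152.5115509 ]), [183.23692321777344, 56.61753845214844], 3.031510829925537)
```

View pics/t13.png

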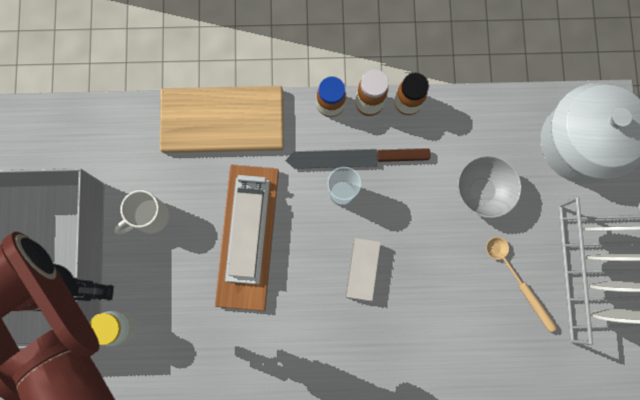

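The picture shows the stone seated in the holder at (247,235). It is flat (top at 54.3 mm), centred in y within 1 mm and aligned within 0.001 rad. The holder has not moved, and nothing else has been disturbed.

```bash
python3 -c "
from station import ctrl
print(ctrl.finish_job())"
```

```text
the job is handed in; nothing more can be done
None
```

The long stone is clamped in the holder, flat on its floor and let go, the holder hasn't measurably moved (about 0.1 mm), and the job was handed in at about 13.5 s; no verdict came back.

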